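# Snap the pivot cap onto the can crusher and hold it down

### The job

Pick up the wide grey pivot cap with a light grip (its plastic is brittle) and press it straight down onto the bare upright pivot stud of the can crusher until it snaps, then keep pressing past the click so that the rubber ring under it is squeezed well down. Do not let go: finish with the fingers still pressing the cap down firmly, but gently enough not to crack it, and leave the smaller cap, the cans and everything else on the bench where they are.

Things in the scene. Friction and masses are not known exactly. Their poses are not given: they have to be found in the camera images.
- cap: The cap to fit: grey plastic, 35 g, stands upright on the bench, round about its vertical z axis (yaw does not matter). Hollow skirt 44 mm in diameter, 27 mm high, open below, with a flat top ledge; on it a round grip knob. Inside the bottom edge a rounded lip 5 mm thick leaves a mouth 24 mm wide; cavity 23 mm deep. Origin: centre of the underside.
- cap_knob (a point): Middle of the cap's round grip knob, on its axis 38 mm above the underside. Knob: 26 mm in diameter, from the ledge at 27 mm up to 49 mm. Fingertips may bear on the ledge to push. Brittle: all finger forces on the cap added (both pads' squeeze plus push) must stay below 60 N; 8 to 15 N of grip a finger and up to 20 N of push are safe.
- small_cap: A bystander of the same plastic and form but smaller, 30 mm in diameter, knob 16 mm in diameter, 32 mm high in all; it does not fit. Origin: centre of the underside. Leave it.
- crusher: Bench can crusher, fixed: steel plate 110 x 400 x 8 mm; near one end a round hub (52 mm across, top 40 mm above the bench); a can trough, up to 75 mm high, begins 100 mm from the hub's axis towards the body's +y; a lever with rubber handle, up to 40 mm high, points between +x and +y. Origin: at bench level on the axis of hub and stud; z up.
- stud_tip (a point): Tip of the bare pivot stud, 63 mm above the bench, centred on the hub, pointing straight up. A 20 mm post, its last 7 mm tapering to 11 mm.
- snap_balls (a point): Point on the stud's axis 52 mm above the bench, level with the centres of four spring balls that stand 4.5 mm out of the stud. The cap's lip meets them when the cap's underside is 55 mm above the bench; resistance peaks at about 8 to 10 N near 52 mm; at 49 mm it clicks over and the force drops.
- seal_ring (a joint): How far the black rubber ring round the stud's foot (39 mm across, top 46 mm above the bench when free) is squeezed down, m: 0 free, 0.0045 full. It pushes back with 2 N at first, 2 N more for each mm. A snapped cap that is let go leaves it near 0.001; hold it at more than 0.0025 (7 N or more of push, cap's underside below 43.5 mm).
- can_red: Empty red can, 66 mm by 122 mm, upright; bystander. Origin: centre of the underside.
- can_silver_a: Empty silver can, 66 mm by 122 mm, upright; bystander. Origin: centre of the underside.
- can_silver_b: Empty silver can, 66 mm by 122 mm, upright; bystander. Origin: centre of the underside.
- flat_can: Flattened green can, a disc 70 mm wide and 15 mm high; bystander. Origin: centre of the underside.
- scoop: Blue plastic scoop, about 200 mm long and 35 mm high, lying on the bench, handle towards its -x; bystander. Origin: on the underside, near the middle.
- spanner: Steel spanner, 170 mm long, lying flat; bystander. Origin: on the underside, near the middle.
Mind the look-alikes: they are no part of the job. Leave any blue or red look-alike of the cap alone.

How it is judged:
By the outcome, as a careful person would: the job done as asked, in the order asked, and still so for the second after the job is handed in, while the arm keeps its last pose, push and grip.
It also fails if it takes over 38 s, if anything falls off the work surface, if the arm or the gripper's body presses on something with over 40 N, if the wrist force passes 120 N, or if a joint passes its speed limit or range.

### The arm

A 6-joint arm with a two-finger parallel gripper is mounted at the origin on the work surface. World frame = base frame: x ahead of the robot, y to its left, z up, the work surface at z = 0. Lengths are in m, angles in rad, forces in N, time in s.
With the tool pointing down it reaches from about 0.15 to 0.775 m from the base axis. Payload 6.1 kg.
Tool frame: the origin (TCP) lies at the very end of the fingers, on their centre line; the grasp point (between the pads) lies arm.grip_depth behind it (arm.grip_depth is the distance from the TCP to the grasp point, in m); y points along the fingers, x is the direction in which the jaws open and shut, and the axes are right-handed (so a half turn about y gives the same grasp; the last joint's range is limited). The gripper opens to 85 mm and grips with 20 to 120 N. Pads are 22 mm wide; open, the fingers measure 114 mm over their backs; the gripper's body (76 mm by 85 mm) begins 54 mm behind the grasp point. The pads swing forward as they close: fully open they stand 13 mm farther back than shut.
Start: joints at [-1.156, 0.126, -0.04, 1.405, 0, 1.571], TCP at [0.212, -0.48, 0.231] pointing down, gripper open.
Joint ranges: [-2.72, 2.72], [-0.95, 1.95], [-1.27, 1.35], [-1.78, 2.02], [-1.46, 1.47], [-3.14, 3.14]. Speed limits (rad/s): [2.39, 2.39, 3.01, 3.14, 3.14, 3.14].

### API

Orientations are given as a 3x3 rotation matrix whose columns are the frame's x, y, z axes.
In Python, from workcell import arm gives the robot as it stands.
- The arm moves only by the shell command python3 -m handwheel 'ROWS' [OPENING] [FORCE]. ROWS is JSON, a list of rows, each an object of numbers: "tx", "ty", "tz": the shift along the tool's x, y, z in units of 25 mm (1.0 is 25 mm); "spin": the turn about the tool's y in units of 5 degrees (1.0 is 5 degrees). A call has exactly 10 rows; each row shifts and turns the pose as measured when the row begins, along the tool's axes as they then stand; what a row does not reach is not made up. A row lasts 1/12 s, in which the tool goes at most 41.7 mm and 7.16 degrees, less where a joint would pass 70% of its speed; a pose out of reach is approached as far as the arm can. A call is refused whole if a number of a shift passes 1 or a number of a turn 1, either way. A call with a gripper value outside its range is refused whole. OPENING is the finger opening in mm, from 0 to 85.4, set as the call begins (- or left out, the last holds). The fingers move at their own pace and stop on an object; FORCE is the grip in N (left out, the last holds). Time passes only in rows, so rows that do not move let the fingers close, or fill a call up. It gives the time, the measured TCP pose, the force and the opening at its end, in the units of the state.
- arm.get_state(): the state, without advancing time (a new reading comes with each control period).
- arm.read_camera(name): name is "scene" or "top"; returns a dict with "image" (400x640x3 uint8, red, green, blue), "range_z" (400x640 float32, m along the optical axis (not along the pixel's ray), 0 where there is no reading), "fx", "fy", "cx", "cy" (pixels), "R" (3x3) and "t" (3): a world point X has camera coordinates R X + t. Camera axes: x right, y down, z forward; pixel columns grow to the right and rows downward; lengths in m; the calibration is good to about 2 mm. A picture is of the moment at which its call begins.
- arm.finish_job(): hands the job in, once; it reports no verdict.
Trained networks look in a picture, given as the dict that the camera call returned (one of the last four; its "shot" number tells which), for a name from the list of things; names that differ only in an ending like _2 or _b are one class to them, and where a whole thing is asked for, a point or a joint stands for the part that bears it (a point fixed in the world has none). Each returns a list of dicts, best first, with "conf" (0 to 1); they miss things now and then, are a little off and sometimes report something else, mostly with a low value. They report only what shows in the picture. A call takes as long as a camera call. They do not tell look-alikes from the thing itself.
- arm.find_in(picture, thing): "box" ([centre column, centre row, width, height] in pixels, round what is visible of it).
- arm.trace(picture, thing): "mask" (400x640 bool, what is visible of it) and "box" ([centre column, centre row, width, height] in pixels, round what is visible of it).
- arm.place_of(picture, thing): "location" ([column, row] in pixels: a listed point, or the origin of a listed thing).
The state is a dict: "time_s": time; "qpos": joint angles; "qd": joint speeds; "tau": joint torques, N m; "ee_pos": TCP position; "eef_rot": TCP orientation; "force": force on the tool from outside, world axes, zero at the start; "moment": the same for the moment, N m; "grip_width": finger opening in m.
Only numpy, scipy, OpenCV 4.12 (cv2) and the standard library are available. Lean on these libraries where they do the work, as an engineer would, in place of code of your own. Each camera call takes 0.05 s, during which the arm holds its last target.

## Working session

There is one attempt and no reset: what is moved stays moved. The work goes in short steps, Python scripts to look and compute and a shell command to move; the robot and the scene stay as the last step left them, time stands still between calls to the robot, and variables do not carry over. Pictures are saved under pics/ and viewed, and the job is handed in when it is done.

```bash
mkdir -p pics; ls
python3 - <<'E'
from workcell import arm
import cv2,numpy as np
s=arm.get_state();print(s['time_s'],s['ee_pos'],s['eef_rot'],s['force'],s['grip_width'],arm.grip_depth)
for n in('scene','top'):
    p=arm.read_camera(n);cv2.imwrite(f'pics/{n}0.png',p['image'][:,:,::-1])
    np.savez(f'{n}0.npz',**{k:p[k] for k in('image','range_z','fx','fy','cx','cy','R','t')})
    for th in('cap','cap_knob','small_cap','crusher','stud_tip'):
        print(n,th,[(np.round(d['location']).tolist(),round(d['conf'],2)) for d in arm.place_of(p,th)])
E
```

```text
pics
0.0 [ 0.21138495 -0.48009295  0.23051582] [[ 4.02986937e-01 -6.71274813e-04  9.15205484e-01]
 [-9.15204281e-01  1.48392341e-03  4.02987496e-01]
 [-1.62861020e-03 -9.99998674e-01 -1.63518339e-05]] [ 0.53192438 -1.00027264 -0.63143311] 0.08521525076578466 0.0187
scene cap [([318.0, 178.0], 0.9), ([289.0, 228.0], 0.68), ([295.0, 200.0], 0.65), ([272.0, 183.0], 0.6)]
scene cap_knob [([291.0, 211.0], 0.86), ([317.0, 169.0], 0.77), ([365.0, 158.0], 0.74), ([292.0, 182.0], 0.72), ([267.0, 170.0], 0.68)]
scene small_cap [([275.0, 254.0], 0.79)]
scene crusher [([366.0, 158.0], 0.7)]
scene stud_tip [([368.0, 139.0], 0.89)]
top cap [([342.0, 222.0], 0.8), ([272.0, 235.0], 0.69), ([309.0, 239.0], 0.58), ([296.0, 272.0], 0.5)]
top cap_knob [([272.0, 235.0], 0.83), ([344.0, 217.0], 0.67), ([293.0, 275.0], 0.63), ([309.0, 237.0], 0.48)]
top small_cap [([384.0, 213.0], 0.41), ([210.0, 212.0], 0.32)]
top crusher [([220.0, 210.0], 0.87)]
top stud_tip [([208.0, 214.0], 0.78)]
```

View pics/scene0.png

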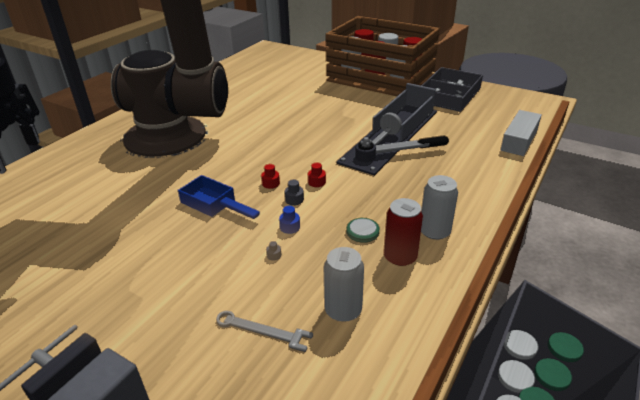

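View pics/top0.png

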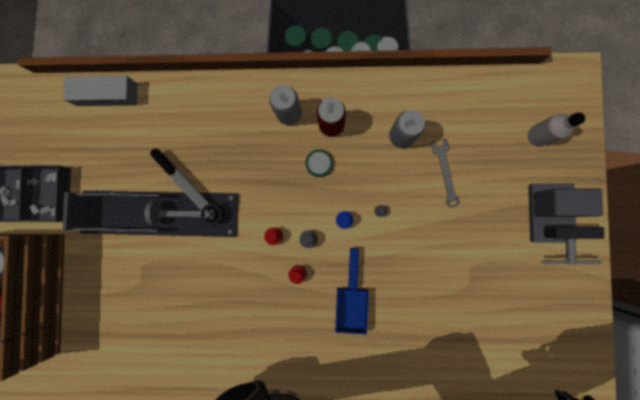

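Run:
```python
import numpy as np,cv2
a=np.load('scene0.npz');b=np.load('top0.npz')
c=cv2.resize(a['image'][130:280,230:400],None,fx=4,fy=4,interpolation=3)[:,:,::-1]
d=cv2.resize(b['image'][180:300,190:400],None,fx=3.5,fy=3.5,interpolation=3)[:,:,::-1]
cv2.imwrite('pics/cs.png',c);cv2.imwrite('pics/ct.png',d)
for p in(a,b):print(p['R'],p['t'],-p['R'].T@p['t'],p['fx'],p['cx'],p['cy'])
```

```text
[[ 0.85098637  0.52464775 -0.02381055]
 [ 0.29333663 -0.51242465 -0.80707782]
 [-0.43563268  0.67982771 -0.58996479]] [-0.42174766 -0.18575665  1.39768609] [ 1.02226847 -0.82410306  0.66462346] 496.5585347675029 314.8042945861892 200.79334206616636
[[-0.00155203 -0.99913684 -0.041511  ]
 [-0.9985028   0.00381814 -0.05456728]
 [ 0.05467867  0.04136416 -0.99764686]] [-0.1015749   0.57316817  0.87559043] [ 0.52427625 -0.13989372  0.9005898 ] 362.24185877022137 320.0767184565558 203.84310816599412
```

View pics/cs.png

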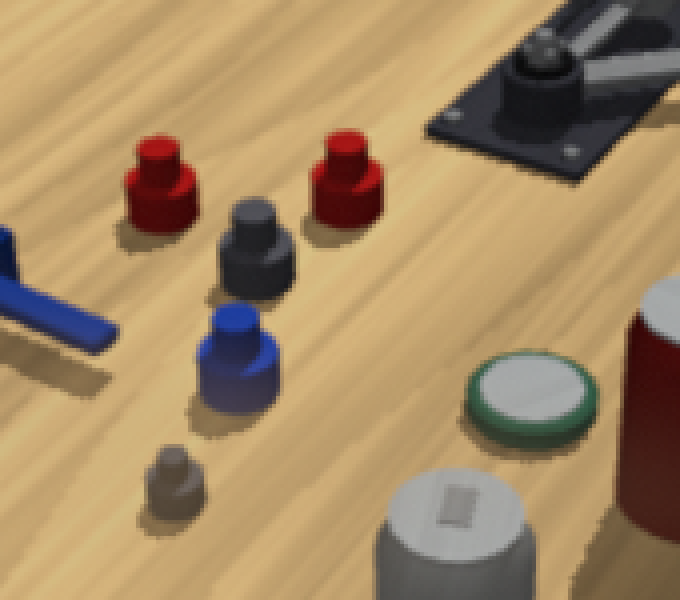

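View pics/ct.png

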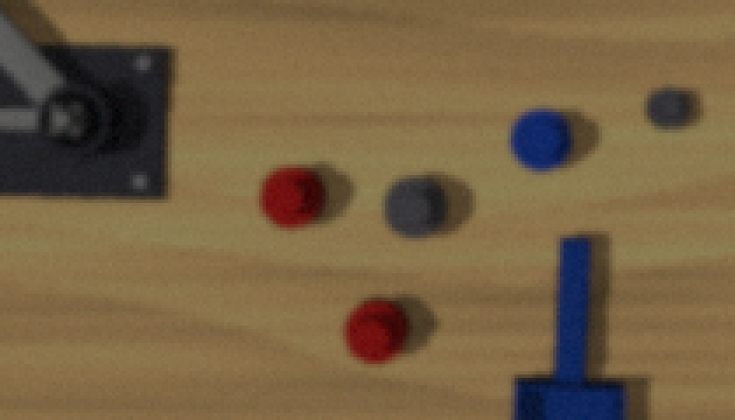

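Candidates in the scene view are red (270,176), red (317,175), blue (289,220), grey wide (294,192) and small grey (273,251). The enlarged crops confirm the wide grey one, at scene (294,192) and top (309,239), as the cap. The small grey one is the bystander, and the coloured ones are look-alikes. The stud stands at about scene (366,142), top (211,214). Next I'll measure both.

```bash
cat > h.py <<'E'
import numpy as np
def pts(p,c0,c1,r0,r1):
    v,u=np.mgrid[r0:r1,c0:c1];z=p['range_z'][r0:r1,c0:c1]
    m=z>0
    X=np.stack([(u-p['cx'])/p['fx']*z,(v-p['cy'])/p['fy']*z,z],-1)
    W=(X-p['t'])@p['R']
    return W,m,u,v
def ray(p,u,v,z):
    d=p['R'].T@np.array([(u-p['cx'])/p['fx'],(v-p['cy'])/p['fy'],1]);o=-p['R'].T@p['t']
    return o+d*(z-o[2])/d[2]
def proj(p,X):
    c=p['R']@X+p['t'];return c[0]/c[2]*p['fx']+p['cx'],c[1]/c[2]*p['fy']+p['cy']
E
python3 - <<'E'
from h import *
import cv2
S=np.load('scene0.npz');T=np.load('top0.npz')
for n,p,b in(('S',S,(278,310,175,210)),('T',T,(295,325,225,252)),('Sstud',S,(340,390,130,180)),('Tstud',T,(185,240,190,235))):
    W,m,u,v=pts(p,*b);W=W[m]
    print(n,'bench z med',np.median(W[:,2]),'max',np.percentile(W[:,2],99))
    for lo,hi in((.008,.026),(.02,.034),(.034,.06),(.055,.08)):
        k=W[(W[:,2]>lo)&(W[:,2]<hi)]
        if len(k)>3:print(lo,hi,len(k),k.min(0).round(4),k.max(0).round(4),k.mean(0).round(4),((k.min(0)+k.max(0))/2).round(4))
# rays
print(ray(S,293,182,.049),ray(T,309,238,.049),ray(S,366,142,.063),ray(T,208,214,.063),ray(T,211,213,.063))
E
```

```text
S bench z med 0.0015862169165914313 max 0.05061015565479669
0.008 0.026 169 [ 0.419  -0.1014  0.0081] [ 0.5102 -0.0025  0.026 ] [ 0.4903 -0.0794  0.0177] [ 0.4646 -0.0519  0.0171]
0.02 0.034 171 [ 0.4212 -0.1016  0.02  ] [ 0.5095 -0.0078  0.0338] [ 0.492  -0.0819  0.0264] [ 0.4653 -0.0547  0.0269]
0.034 0.06 161 [ 0.4759 -0.1723  0.0341] [ 0.5442 -0.0658  0.0521] [ 0.5023 -0.105   0.0463] [ 0.51   -0.1191  0.0431]
T bench z med 0.000563766903523847 max 0.050728168091916284
0.008 0.026 67 [ 0.4682 -0.0961  0.0091] [ 0.5091 -0.0549  0.026 ] [ 0.4909 -0.0766  0.0242] [ 0.4886 -0.0755  0.0176]
0.02 0.034 160 [ 0.4682 -0.0963  0.021 ] [ 0.5091 -0.0549  0.0316] [ 0.4893 -0.0764  0.0266] [ 0.4886 -0.0756  0.0263]
0.034 0.06 96 [ 0.4766 -0.0879  0.0358] [ 0.5002 -0.064   0.0518] [ 0.4885 -0.076   0.0482] [ 0.4884 -0.0759  0.0438]
Sstud bench z med 0.007123145912196742 max 0.0577600011879385
0.008 0.026 563 [0.4953 0.0994 0.008 ] [0.6043 0.3062 0.026 ] [0.5533 0.1662 0.0117] [0.5498 0.2028 0.017 ]
0.02 0.034 320 [0.5274 0.1291 0.0202] [0.5992 0.2804 0.0338] [0.5644 0.1895 0.0286] [0.5633 0.20
[... 195 characters left out ...]
0594] [0.5486 0.1531 0.0597]
Tstud bench z med 0.008477547719831502 max 0.06021731992501431
0.008 0.026 685 [0.499  0.1022 0.008 ] [0.6077 0.2364 0.0259] [0.5475 0.1599 0.0099] [0.5534 0.1693 0.017 ]
0.02 0.034 359 [0.5239 0.1331 0.0206] [0.6077 0.2274 0.0339] [0.5738 0.1936 0.0304] [0.5658 0.1802 0.0272]
0.034 0.06 347 [0.5239 0.1341 0.034 ] [0.597  0.2183 0.06  ] [0.55   0.1575 0.0437] [0.5605 0.1762 0.047 ]
0.055 0.08 65 [0.5381 0.1486 0.055 ] [0.5594 0.1696 0.066 ] [0.5489 0.1581 0.0594] [0.5487 0.1591 0.0605]
[ 0.48853151 -0.07859037  0.049     ] [ 0.49075274 -0.07843778  0.049     ] [0.55896494 0.13802805 0.063     ] [0.54734199 0.15783556 0.063     ] [0.54966687 0.15074293 0.063     ]
```

```bash
python3 - <<'E'
import numpy as np,cv2
S=np.load('scene0.npz');T=np.load('top0.npz')
def cr(p,c0,c1,r0,r1,f):
    return cv2.resize(p['image'][r0:r1,c0:c1],None,fx=f,fy=f,interpolation=0)[:,:,::-1]
a=[cr(S,345,385,130,165,10),cr(T,190,230,195,230,10),cr(S,275,315,173,208,10),cr(T,290,330,220,255,10)]
for i in range(4):a[i]=np.clip(a[i].astype(float)*1.8,0,255).astype('u1')
cv2.imwrite('pics/z.png',np.vstack([np.hstack(a[:2]),np.hstack(a[2:])])[:700])
E
python3 -c "
import cv2;i=cv2.imread('pics/z.png');cv2.imwrite('pics/z2.png',cv2.resize(i,(685,600)))"
```

```text
(no output)
```

View pics/z2.png

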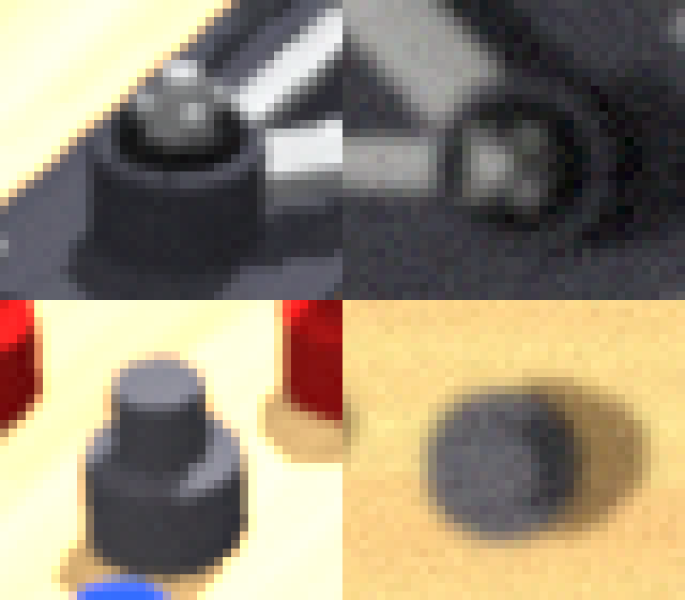

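```bash
cat >> h.py <<'E'
from scipy.optimize import minimize
def fit(p,box,rings,c0,floor,R=.035,mask=None,flt=None):
    W,m,u,v=pts(p,*box);W=W[m]
    # rings: list (radius,z) ; free vertical offset dz; compare predicted surface height via blurred edges
    def cost(q):
        r=np.hypot(W[:,0]-q[0],W[:,1]-q[1])
        z=np.full(len(r),floor)
        for rad,h in rings: z=np.maximum(z,floor+(h-floor)/(1+np.exp((r-rad)/.0008)))
        k=np.hypot(W[:,0]-c0[0],W[:,1]-c0[1])<R
        if mask is not None:k&=mask(W)
        return np.minimum(abs(W[:,2]-z)[k],.015).sum()
    best=None
    for dx in np.arange(-.012,.0121,.003):
        for dy in np.arange(-.012,.0121,.003):
            c=cost((c0[0]+dx,c0[1]+dy))
            if best is None or c<best[0]:best=(c,(c0[0]+dx,c0[1]+dy))
    r=minimize(cost,best[1],method='Nelder-Mead',options={'initial_simplex':[best[1],(best[1][0]+.002,best[1][1]),(best[1][0],best[1][1]+.002)]})
    return r.x,r.fun
CAP=[(.022,.027),(.013,.049)]
STUD=[(.026,.040),(.0195,.046),(.010,.056),(.0078,.0595)]
E
python3 - <<'E'
from h import *
S=np.load('scene0.npz');T=np.load('top0.npz')
print('capT',fit(T,(285,335,215,262),CAP,(.489,-.077),0))
print('capS',fit(S,(270,320,165,215),CAP,(.489,-.077),0))
nl=lambda W:(W[:,1]<.165)
print('studT',fit(T,(175,240,185,240),STUD,(.549,.155),.008,mask=None),fit(T,(175,240,185,240),STUD,(.549,.155),.008,R=.032,mask=lambda W:W[:,1]<.165))
print('studS',fit(S,(335,395,120,185),STUD,(.549,.155),.008,R=.032),)
for n,c in(('blue',(344,219)),('redA',(273,236)),('redB',(297,274)),('small',(381,210))):print(n,ray(T,*c,.03))
X=ray(S,366,137.6,.063);print('tipS',X,'tipT',ray(T,207,213.9,.063))
import itertools
for X in((.549,.155,.063),(.549,.155,.040)):
  print(proj(S,np.array(X)),proj(T,np.array(X)))
E
```

```text
capT (array([ 0.48823623, -0.07487852]), np.float64(1.3878507742680566))
capS (array([ 0.4873636 , -0.07710182]), np.float64(3.0995014031414048))
studT (array([0.54913258, 0.15982377]), np.float64(2.7478938986449393)) (array([0.54908239, 0.15967979]), np.float64(1.9912591783368714))
studS (array([0.54731713, 0.15872635]), np.float64(3.425785610416384))
blue [ 0.53538743 -0.1611328   0.03      ]
redA [0.49480077 0.00989115 0.03      ]
redB [ 0.4042752  -0.04833548  0.03      ]
small [ 0.55669664 -0.24950989  0.03      ]
tipS [0.54900578 0.15765689 0.063     ] tipT [0.54758276 0.16021637 0.063     ]
(np.float64(365.5090471976768), np.float64(138.0574912538437)) (np.float64(209.20394653145235), np.float64(213.2894764970896))
(np.float64(365.1735749118972), np.float64(146.17552634768754)) (np.float64(212.51764471612557), np.float64(213.56223365636927))
```

```bash
python3 -m handwheel '[{"tx":-0.6,"tz":1},{"tx":-0.6,"tz":1},{"tx":-0.6,"tz":1},{"tx":-0.6,"tz":1},{"tx":-0.6,"tz":1},{"tx":-0.6,"tz":1},{"tx":-0.6,"tz":1},{"tx":-0.6,"tz":1},{"tx":-0.6,"tz":1},{"tx":-0.6,"tz":1}]' 60 20
cat >> h.py <<'E'
def need(target):
    from workcell import arm
    s=arm.get_state();R=np.array(s['eef_rot']);d=np.array(target)-s['ee_pos']
    print('t',s['time_s'],'pos',np.round(s['ee_pos'],4),'F',np.round(s['force'],2),'M',np.round(s['moment'],2),'w',s['grip_width'])
    print('units',np.round(R.T@d/.025,2)); print(np.round(R,3).tolist())
E
python3 -c "
from h import *;need((.488,-.0755,.10))"
```

```text
t 0.6 pos [ 0.2116 -0.4804  0.2313] F [-0.56  0.02  0.12] M [ 0.01  0.02 -0.03] w 0.08539981674509767
units [-10.37   5.25  16.65]
[[0.403, 0.0, 0.915], [-0.915, 0.0, 0.403], [-0.0, -1.0, 0.0]]invalid input
```

```bash
python3 -m handwheel '[{"tx":-0.6,"ty":0,"tz":1,"spin":0},{"tx":-0.6,"ty":0,"tz":1,"spin":0},{"tx":-0.6,"ty":0,"tz":1,"spin":0},{"tx":-0.6,"ty":0,"tz":1,"spin":0},{"tx":-0.6,"ty":0,"tz":1,"spin":0},{"tx":-0.6,"ty":0,"tz":1,"spin":0},{"tx":-0.6,"ty":0,"tz":1,"spin":0},{"tx":-0.6,"ty":0,"tz":1,"spin":0},{"tx":-0.6,"ty":0,"tz":1,"spin":0},{"tx":-0.6,"ty":0,"tz":1,"spin":0}]' 60 20
python3 -c "
from h import *;need((.488,-.0755,.10))"
```

```text
time_s: 1.43
ee_pos: [0.3843, -0.2375, 0.2307]
eef_rot: [[0.392, 0.001, 0.92], [-0.92, -0.002, 0.392], [0.003, -1.0, 0.0]]
force: [0.7, -0.3, 0.1]
grip_width: 0.0601
t 1.4333 pos [ 0.3843 -0.2375  0.2307] F [ 0.68 -0.3   0.1 ] M [-0.01 -0.06 -0.03] w 0.06008036640235194
units [-4.35  5.22  6.36]
[[0.392, 0.001, 0.92], [-0.92, -0.002, 0.392], [0.003, -1.0, 0.0]]
```

```bash
python3 -m handwheel '[{"tx":-0.6,"ty":0.4,"tz":0.9,"spin":0},{"tx":-0.6,"ty":0.4,"tz":0.9,"spin":0},{"tx":-0.6,"ty":0.5,"tz":0.9,"spin":0},{"tx":-0.6,"ty":0.6,"tz":0.9,"spin":0},{"tx":-0.6,"ty":0.6,"tz":0.9,"spin":0},{"tx":-0.5,"ty":0.6,"tz":0.7,"spin":0},{"tx":-0.4,"ty":0.6,"tz":0.6,"spin":0},{"tx":-0.2,"ty":0.5,"tz":0.3,"spin":0},{"tx":0,"ty":0.3,"tz":0,"spin":0},{"tx":0,"ty":0,"tz":0,"spin":0}]'
python3 - <<'E'
from h import *
need((.488,-.0755,.032))
from workcell import arm
import cv2
for n in('scene','top'):
    p=arm.read_camera(n);cv2.imwrite(f'pics/{n}1.png',p['image'][:,:,::-1])
E
```

```text
time_s: 2.27
ee_pos: [0.4928, -0.0707, 0.1156]
eef_rot: [[0.4, 0.008, 0.916], [-0.916, -0.005, 0.4], [0.008, -1.0, 0.006]]
force: [0.1, -0.3, 0.2]
grip_width: 0.0599
t 2.2667 pos [ 0.4928 -0.0707  0.1156] F [ 0.1  -0.31  0.18] M [-0.03  0.07 -0.01] w 0.059882795183517516
units [ 0.07  3.34 -0.27]
[[0.4, 0.008, 0.916], [-0.916, -0.005, 0.4], [0.008, -1.0, 0.006]]
```

View pics/scene1.png

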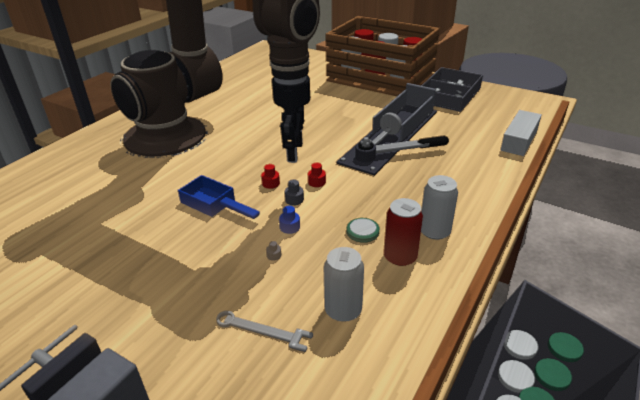

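The picture shows the open gripper above the grey cap (fingertips at about (291,155)), clear of its neighbours. Going down now.

```bash
python3 -m handwheel '[{"tx":0,"ty":0.3,"tz":-0.1,"spin":0},{"tx":0,"ty":0.5,"tz":-0.1,"spin":0},{"tx":0,"ty":0.5,"tz":-0.1,"spin":0},{"tx":0,"ty":0.5,"tz":0,"spin":0},{"tx":0,"ty":0.5,"tz":0,"spin":0},{"tx":0,"ty":0.4,"tz":0,"spin":0},{"tx":0,"ty":0.3,"tz":0,"spin":0},{"tx":0,"ty":0.1,"tz":0,"spin":0},{"tx":0,"ty":0,"tz":0,"spin":0},{"tx":0,"ty":0,"tz":0,"spin":0}]'
python3 - <<'E'
from h import *
need((.488,-.0755,.030))
from workcell import arm
import cv2
for n in('scene','top'):
    p=arm.read_camera(n)
    i=p['image'][120:230,220:360] if n=='scene' else p['image'][180:290,240:380]
    cv2.imwrite(f'pics/{n}2.png',cv2.resize(i,None,fx=5,fy=5,interpolation=3)[:,:,::-1])
E
```

```text
time_s: 3.2
ee_pos: [0.4885, -0.0828, 0.0425]
eef_rot: [[0.389, 0.023, 0.921], [-0.921, -0.009, 0.389], [0.017, -1.0, 0.018]]
force: [0.0, 0.1, -0.1]
grip_width: 0.0604
t 3.2 pos [ 0.4885 -0.0828  0.0425] F [ 0.01  0.09 -0.07] M [ 0.07 -0.04  0.01] w 0.06040543902591408
units [-0.29  0.5   0.09]
[[0.389, 0.023, 0.921], [-0.921, -0.009, 0.389], [0.017, -1.0, 0.018]]
```

View pics/scene2.png

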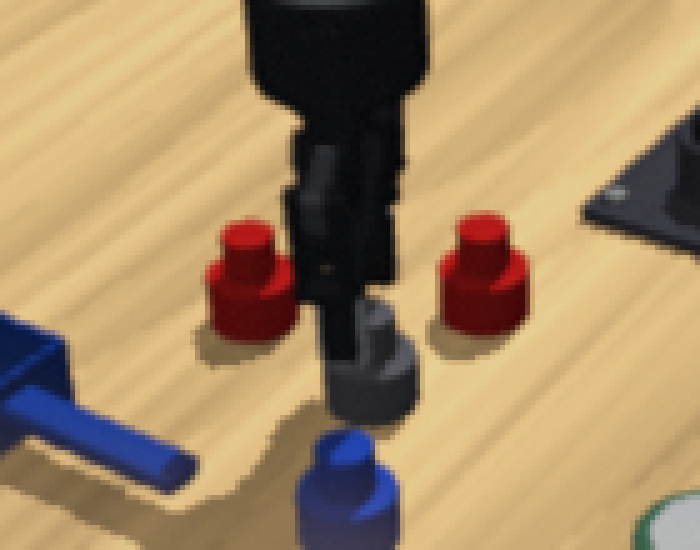

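View pics/top2.png

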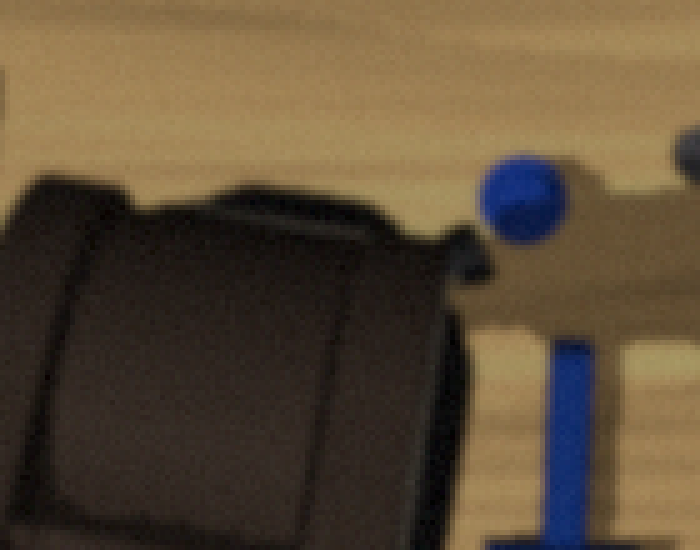

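Run:
```python
from h import *
from workcell import arm
S=np.load('scene0.npz');s=arm.get_state();R=np.array(s['eef_rot']);o=np.array(s['ee_pos'])
f=lambda X:np.round((np.array(proj(S,X))-[220,120])*5,0)
for w in(.03,.0445):
  for h in (0,.008):
   for z in(-.011,0,.011): print(w,h,z,f(o+R@np.array([w,-h,z])))
print('cap',f(np.array([.488,-.0755,.027])),f(np.array([.488,-.0755,.0])), f(np.array([.488,-.0755,.049])))
```

```text
0.03 0 -0.011 [323. 363.]
0.03 0 0 [348. 364.]
0.03 0 0.011 [373. 365.]
0.03 0.008 -0.011 [322. 347.]
0.03 0.008 0 [347. 349.]
0.03 0.008 0.011 [372. 350.]
0.0445 0 -0.011 [316. 381.]
0.0445 0 0 [341. 383.]
0.0445 0 0.011 [366. 384.]
0.0445 0.008 -0.011 [315. 366.]
0.0445 0.008 0 [340. 367.]
0.0445 0.008 0.011 [365. 369.]
cap [370. 347.] [373. 395.] [368. 306.]
```

```bash
python3 -m handwheel '[{"tx":-0.2,"ty":0.2,"tz":0.05,"spin":0},{"tx":-0.1,"ty":0.2,"tz":0.05,"spin":0},{"tx":0,"ty":0.1,"tz":0,"spin":0},{"tx":0,"ty":0,"tz":0,"spin":0},{"tx":0,"ty":0,"tz":0,"spin":0},{"tx":0,"ty":0,"tz":0,"spin":0},{"tx":0,"ty":0,"tz":0,"spin":0},{"tx":0,"ty":0,"tz":0,"spin":0},{"tx":0,"ty":0,"tz":0,"spin":0},{"tx":0,"ty":0,"tz":0,"spin":0}]'
python3 - <<'E'
from h import *
need((.488,-.0755,.030))
E
```

```text
time_s: 4.13
ee_pos: [0.4898, -0.0737, 0.0305]
eef_rot: [[0.39, 0.027, 0.92], [-0.921, -0.009, 0.39], [0.019, -1.0, 0.021]]
force: [-0.3, -0.2, -0.4]
grip_width: 0.0601
t 4.1333 pos [ 0.4898 -0.0737  0.0305] F [-0.33 -0.15 -0.36] M [0.03 0.04 0.03] w 0.06013253185049988
units [ 0.04  0.02 -0.09]
[[0.39, 0.027, 0.92], [-0.921, -0.009, 0.39], [0.019, -1.0, 0.021]]
```

```bash
python3 -m handwheel '[{"tx":0,"ty":0,"tz":-0.08,"spin":0},{"tx":0,"ty":0,"tz":0,"spin":0},{"tx":0,"ty":0,"tz":0,"spin":0},{"tx":0,"ty":0,"tz":0,"spin":0},{"tx":0,"ty":0,"tz":0,"spin":0},{"tx":0,"ty":0,"tz":0,"spin":0},{"tx":0,"ty":0,"tz":0,"spin":0},{"tx":0,"ty":0,"tz":0,"spin":0},{"tx":0,"ty":0,"tz":0,"spin":0},{"tx":0,"ty":0,"tz":0,"spin":0}]' 15 20
python3 - <<'E'
from h import *
need((.5485,.159,.13))
E
```

```text
time_s: 4.97
ee_pos: [0.4879, -0.0747, 0.0307]
eef_rot: [[0.39, 0.027, 0.921], [-0.921, -0.009, 0.39], [0.019, -1.0, 0.021]]
force: [0.1, -0.2, -0.1]
grip_width: 0.0249
t 4.9667 pos [ 0.4879 -0.0747  0.0307] F [ 0.09 -0.25 -0.13] M [-0.01  0.02  0.03] w 0.024854542920161274
units [-7.59 -3.99  5.96]
[[0.39, 0.027, 0.921], [-0.921, -0.009, 0.39], [0.019, -1.0, 0.021]]
```

```bash
python3 -m handwheel '[{"tx":0,"ty":-0.2,"tz":0,"spin":0},{"tx":0,"ty":-0.4,"tz":0,"spin":0},{"tx":0,"ty":-0.5,"tz":0,"spin":0},{"tx":0,"ty":-0.5,"tz":0,"spin":0},{"tx":-0.3,"ty":-0.5,"tz":0.2,"spin":0},{"tx":-0.4,"ty":-0.5,"tz":0.3,"spin":0},{"tx":-0.5,"ty":-0.5,"tz":0.4,"spin":0},{"tx":-0.5,"ty":-0.4,"tz":0.4,"spin":0},{"tx":-0.5,"ty":-0.2,"tz":0.4,"spin":0},{"tx":-0.5,"ty":0,"tz":0.4,"spin":0}]'
python3 - <<'E'
from h import *
need((.5485,.159,.12))
from workcell import arm
import cv2
p=arm.read_camera('scene');cv2.imwrite('pics/scene3.png',p['image'][:,:,::-1])
E
```

```text
time_s: 5.8
ee_pos: [0.5069, 0.0093, 0.1342]
eef_rot: [[0.384, 0.028, 0.923], [-0.923, -0.01, 0.385], [0.02, -1.0, 0.022]]
force: [1.3, 1.0, -0.6]
grip_width: 0.0249
t 5.8 pos [0.5069 0.0093 0.1342] F [ 1.26  1.01 -0.61] M [-0.04 -0.03 -0.02] w 0.024857840311394437
units [-4.9   0.55  3.82]
[[0.384, 0.028, 0.923], [-0.923, -0.01, 0.385], [0.02, -1.0, 0.022]]
```

View pics/scene3.png

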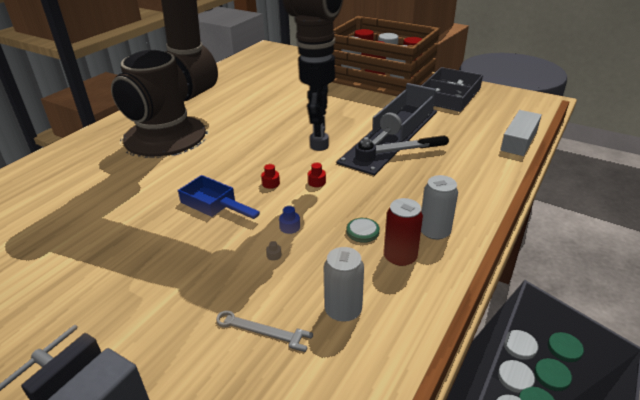

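The cap is held at (319,140), and the red, blue and small caps haven't moved. Moving over to the stud.

```bash
python3 -m handwheel '[{"tx":-0.7,"ty":0.1,"tz":0.5,"spin":0},{"tx":-0.7,"ty":0.1,"tz":0.5,"spin":0},{"tx":-0.7,"ty":0.1,"tz":0.5,"spin":0},{"tx":-0.7,"ty":0.1,"tz":0.5,"spin":0},{"tx":-0.6,"ty":0.1,"tz":0.5,"spin":0},{"tx":-0.5,"ty":0.1,"tz":0.4,"spin":0},{"tx":-0.3,"ty":0,"tz":0.3,"spin":0},{"tx":-0.1,"ty":0,"tz":0.1,"spin":0},{"tx":0,"ty":0,"tz":0,"spin":0},{"tx":0,"ty":0,"tz":0,"spin":0}]'
python3 - <<'E'
from h import *
need((.5485,.159,.11))
from workcell import arm
import cv2
for n in('scene','top'):
    p=arm.read_camera(n);np.savez(f'{n}4.npz',**{k:p[k] for k in('image','range_z','fx','fy','cx','cy','R','t')})
    i=p['image'][70:180,310:450] if n=='scene' else p['image'][160:270,150:290]
    cv2.imwrite(f'pics/{n}4.png',cv2.resize(i,None,fx=5,fy=5,interpolation=3)[:,:,::-1])
    print([ (np.round(d['location'],1),d['conf']) for d in arm.place_of(p,'cap')])
E
```

```text
time_s: 6.68
ee_pos: [0.545, 0.1481, 0.126]
eef_rot: [[0.387, 0.035, 0.921], [-0.922, -0.009, 0.388], [0.022, -0.999, 0.029]]
force: [-0.8, 0.9, -0.7]
grip_width: 0.0253
t 6.6833 pos [0.545  0.1481 0.126 ] F [-0.77  0.89 -0.67] M [-0.02  0.09  0.03] w 0.025337466410631195
units [-0.36  0.64  0.28]
[[0.387, 0.035, 0.921], [-0.922, -0.009, 0.388], [0.022, -0.999, 0.029]]
[(array([316.6, 182.3]), 0.95), (array([289.1, 226.1]), 0.89), (array([272.2, 183.9]), 0.71), (array([362.6, 130.2]), 0.56)]
[(array([274.7, 233.5]), 0.84), (array([296. , 273.3]), 0.7), (array([208.2, 214.4]), 0.54), (array([345. , 224.1]), 0.52)]
```

View pics/scene4.png

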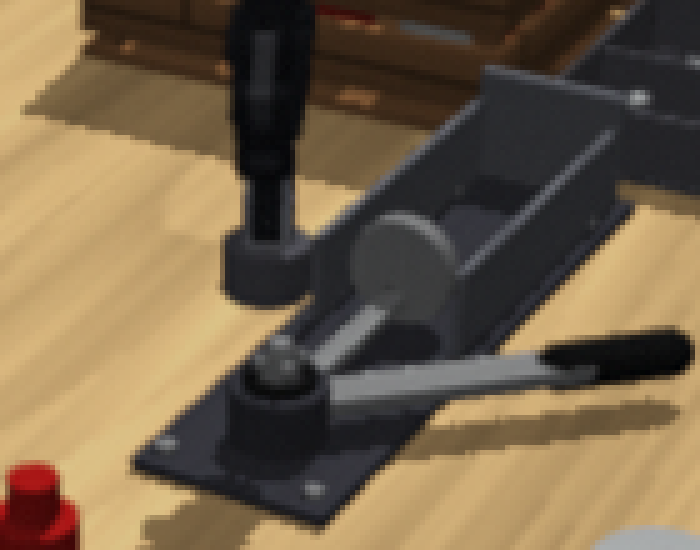

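View pics/top4.png

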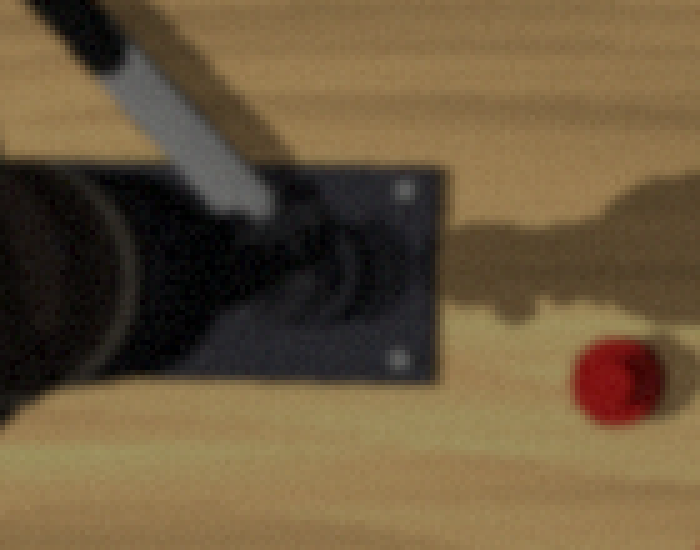

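```bash
python3 -m handwheel '[{"tx":-0.2,"ty":0.2,"tz":0.1,"spin":0},{"tx":-0.1,"ty":0.3,"tz":0.1,"spin":0},{"tx":-0.05,"ty":0.3,"tz":0,"spin":0},{"tx":0,"ty":0.1,"tz":0,"spin":0},{"tx":0,"ty":0,"tz":0,"spin":0},{"tx":0,"ty":0,"tz":0,"spin":0},{"tx":0,"ty":0,"tz":0,"spin":0},{"tx":0,"ty":0,"tz":0,"spin":0},{"tx":0,"ty":0,"tz":0,"spin":0},{"tx":0,"ty":0,"tz":0,"spin":0}]'
python3 - <<'E'
from h import *
from scipy.optimize import least_squares
need((.5475,.159,.10))
from workcell import arm
import cv2
p=arm.read_camera('scene');np.savez('scene5.npz',**{k:p[k] for k in('image','range_z','fx','fy','cx','cy','R','t')})
i=p['image'][90:180,310:430]
cv2.imwrite('pics/scene5.png',cv2.resize(i,None,fx=6,fy=6,interpolation=3)[:,:,::-1])
W,m,u,v=pts(p,335,395,100,175);W=W[m]
def cyl(W,lo,hi,r,c):
    k=W[(W[:,2]>lo)&(W[:,2]<hi)&(np.hypot(W[:,0]-c[0],W[:,1]-c[1])<r+.008)]
    f=least_squares(lambda q:np.hypot(k[:,0]-q[0],k[:,1]-q[1])-r,c,loss='soft_l1',f_scale=.001)
    return f.x,len(k),np.sqrt(2*f.cost/len(k))
print('hub',cyl(W,.012,.037,.026,(.548,.159)))
W0,m0,_,_=pts(np.load('scene0.npz'),335,395,100,175);W0=W0[m0]
print('hub0',cyl(W0,.012,.037,.026,(.548,.159)))
s=arm.get_state();z=s['ee_pos'][2]-.0305
print('cap',cyl(W,z+.003,z+.024,.022,(.5475,.159)))
np.save('W5.npy',W)
E
```

```text
time_s: 7.72
ee_pos: [0.5464, 0.1566, 0.1004]
eef_rot: [[0.384, 0.034, 0.923], [-0.923, -0.01, 0.385], [0.022, -0.999, 0.027]]
force: [-0.1, -0.6, -0.8]
grip_width: 0.025
t 7.7167 pos [0.5464 0.1566 0.1004] F [-0.05 -0.64 -0.76] M [0.02 0.   0.02] w 0.025030395547138515
units [-0.07  0.02  0.08]
[[0.384, 0.034, 0.923], [-0.923, -0.01, 0.385], [0.022, -0.999, 0.027]]
hub (array([0.5478391 , 0.15865265]), 202, np.float64(0.001435128188130651))
hub0 (array([0.54798468, 0.15849413]), 203, np.float64(0.0014720597883098752))
cap (array([0.54526436, 0.15492265]), 139, np.float64(0.0012396875107515784))
```

View pics/scene5.png

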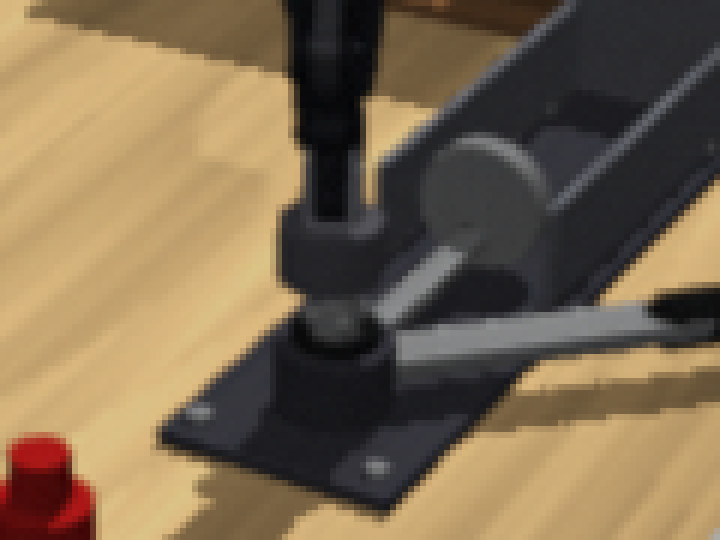

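```bash
python3 -m handwheel '[{"tx":-0.09,"ty":0.05,"tz":0.11,"spin":0},{"tx":0,"ty":0.1,"tz":0,"spin":0},{"tx":0,"ty":0.1,"tz":0,"spin":0},{"tx":0,"ty":0.1,"tz":0,"spin":0},{"tx":0,"ty":0.05,"tz":0,"spin":0},{"tx":0,"ty":0,"tz":0,"spin":0},{"tx":0,"ty":0,"tz":0,"spin":0},{"tx":0,"ty":0,"tz":0,"spin":0},{"tx":0,"ty":0,"tz":0,"spin":0},{"tx":0,"ty":0,"tz":0,"spin":0}]'
python3 - <<'E'
from h import *
need((.5478,.159,.10))
E
```

```text
time_s: 8.6
ee_pos: [0.5488, 0.16, 0.0896]
eef_rot: [[0.384, 0.034, 0.923], [-0.923, -0.01, 0.385], [0.022, -0.999, 0.028]]
force: [0.1, 0.3, 0.1]
grip_width: 0.0247
t 8.6 pos [0.5488 0.16   0.0896] F [0.05 0.26 0.07] M [ 0.05  0.06 -0.01] w 0.024714408888691364
units [ 0.03 -0.42 -0.04]
[[0.384, 0.034, 0.923], [-0.923, -0.01, 0.385], [0.022, -0.999, 0.028]]
```

```bash
cat >> h.py <<'E'
def look(nm,off=.0305):
    from scipy.optimize import least_squares
    from workcell import arm
    import cv2
    p=arm.read_camera('scene')
    cv2.imwrite(f'pics/{nm}.png',cv2.resize(p['image'][90:180,310:430],None,fx=6,fy=6,interpolation=3)[:,:,::-1])
    W,m,u,v=pts(p,335,395,100,175);W=W[m]
    def cyl(lo,hi,r,c):
        k=W[(W[:,2]>lo)&(W[:,2]<hi)&(np.hypot(W[:,0]-c[0],W[:,1]-c[1])<r+.008)]
        f=least_squares(lambda q:np.hypot(k[:,0]-q[0],k[:,1]-q[1])-r,c,loss='soft_l1',f_scale=.001)
        return f.x.round(4)
    z=arm.get_state()['ee_pos'][2]-off
    a=cyl(.012,.037,.026,(.548,.159));b=cyl(z+.003,z+.024,.022,(.548,.159));print('hub',a,'cap',b,'diff',a-b)
E
python3 -c "
from h import *;look('s6')"
```

```text
hub [0.5484 0.1587] cap [0.5476 0.158 ] diff [0.0008 0.0007]
```

View pics/s6.png

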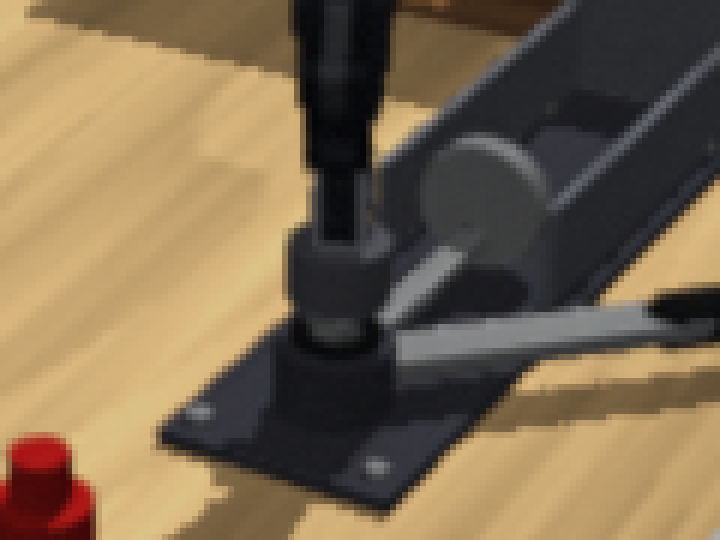

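The cap sits over the stud tip: its skirt spans columns 290–392 and the hub 275–395 in the crop. They are centred within about 1–2 mm. Lowering gently, watching lateral force.

```bash
python3 -m handwheel '[{"tx":0,"ty":0.03,"tz":-0.04,"spin":0},{"tx":0,"ty":0.03,"tz":0,"spin":0},{"tx":0,"ty":0.03,"tz":0,"spin":0},{"tx":0,"ty":0.03,"tz":0,"spin":0},{"tx":0,"ty":0.03,"tz":0,"spin":0},{"tx":0,"ty":0.03,"tz":0,"spin":0},{"tx":0,"ty":0,"tz":0,"spin":0},{"tx":0,"ty":0,"tz":0,"spin":0},{"tx":0,"ty":0,"tz":0,"spin":0},{"tx":0,"ty":0,"tz":0,"spin":0}]'
python3 -c "
from h import *;need((.5483,.159,.0855))"
```

```text
time_s: 9.48
ee_pos: [0.5482, 0.16, 0.0853]
eef_rot: [[0.384, 0.035, 0.923], [-0.923, -0.008, 0.385], [0.021, -0.999, 0.029]]
force: [0.2, 0.1, 0.1]
grip_width: 0.0248
t 9.4833 pos [0.5482 0.16   0.0853] F [0.17 0.11 0.14] M [ 0.05  0.09 -0.05] w 0.024815310191297266
units [ 0.04 -0.01 -0.01]
[[0.384, 0.035, 0.923], [-0.923, -0.008, 0.385], [0.021, -0.999, 0.029]]
```

```bash
python3 -m handwheel '[{"tx":0,"ty":0.04,"tz":0,"spin":0},{"tx":0,"ty":0.04,"tz":0,"spin":0},{"tx":0,"ty":0.04,"tz":0,"spin":0},{"tx":0,"ty":0.04,"tz":0,"spin":0},{"tx":0,"ty":0.04,"tz":0,"spin":0},{"tx":0,"ty":0.04,"tz":0,"spin":0},{"tx":0,"ty":0.04,"tz":0,"spin":0},{"tx":0,"ty":0.04,"tz":0,"spin":0},{"tx":0,"ty":0.04,"tz":0,"spin":0},{"tx":0,"ty":0.04,"tz":0,"spin":0}]'
python3 -c "
from h import *;need((.5483,.159,.0855))"
```

```text
time_s: 10.32
ee_pos: [0.55, 0.161, 0.0834]
eef_rot: [[0.385, 0.043, 0.922], [-0.923, -0.005, 0.385], [0.021, -0.999, 0.038]]
force: [-3.8, 0.2, 8.3]
grip_width: 0.025
t 10.3167 pos [0.55   0.161  0.0834] F [-3.8   0.23  8.32] M [-0.08  0.77  0.01] w 0.02497974025380358
units [ 0.05 -0.09 -0.09]
[[0.385, 0.043, 0.922], [-0.923, -0.005, 0.385], [0.021, -0.999, 0.038]]
```

```bash
python3 -m handwheel '[{"tx":0,"ty":0.05,"tz":-0.03,"spin":0},{"tx":0,"ty":0.05,"tz":-0.03,"spin":0},{"tx":0,"ty":0.05,"tz":-0.03,"spin":0},{"tx":0,"ty":0.06,"tz":-0.02,"spin":0},{"tx":0,"ty":0.06,"tz":-0.02,"spin":0},{"tx":0,"ty":0.06,"tz":-0.02,"spin":0},{"tx":0,"ty":0.06,"tz":-0.02,"spin":0},{"tx":0,"ty":0.06,"tz":-0.02,"spin":0},{"tx":0,"ty":0.06,"tz":-0.02,"spin":0},{"tx":0,"ty":0.06,"tz":-0.02,"spin":0}]'
python3 -c "
from h import *;need((.5483,.159,.0855));look('s7')"
```

```text
time_s: 11.15
ee_pos: [0.5477, 0.1598, 0.0774]
eef_rot: [[0.385, 0.055, 0.921], [-0.923, -0.001, 0.385], [0.022, -0.999, 0.05]]
force: [1.0, 0.5, -5.0]
grip_width: 0.0252
t 11.15 pos [0.5477 0.1598 0.0774] F [ 1.01  0.52 -4.97] M [ 0.1  -0.18 -0.06] w 0.02515305171342242
units [ 0.05 -0.32  0.03]
[[0.385, 0.055, 0.921], [-0.923, -0.001, 0.385], [0.022, -0.999, 0.05]]
hub [0.5478 0.1583] cap [0.5471 0.1578] diff [0.0007 0.0005]
```

View pics/s7.png

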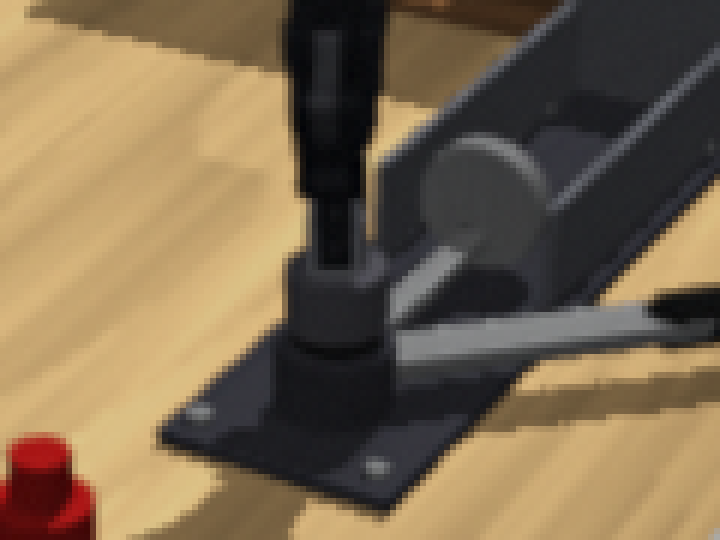

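The force dropped from +8 N to −5 N and the cap fell to about 47 mm, so it clicked. Now pressing on against the ring.

```bash
python3 -m handwheel '[{"tx":0,"ty":0.04,"tz":0,"spin":0},{"tx":0,"ty":0.04,"tz":0,"spin":0},{"tx":0,"ty":0.04,"tz":-0.01,"spin":0},{"tx":0,"ty":0.04,"tz":-0.01,"spin":0},{"tx":0,"ty":0.05,"tz":-0.01,"spin":0},{"tx":0,"ty":0.05,"tz":-0.01,"spin":0},{"tx":0,"ty":0.05,"tz":-0.01,"spin":0},{"tx":0,"ty":0.05,"tz":-0.01,"spin":0},{"tx":0,"ty":0.05,"tz":-0.01,"spin":0},{"tx":0,"ty":0.05,"tz":-0.01,"spin":0}]'
python3 -c "
from h import *;need((.5483,.159,.0855));look('s8')"
```

```text
time_s: 12.03
ee_pos: [0.5489, 0.1601, 0.0728]
eef_rot: [[0.385, 0.062, 0.921], [-0.923, 0.003, 0.385], [0.021, -0.998, 0.059]]
force: [-2.1, -0.6, 8.1]
grip_width: 0.025
t 12.0333 pos [0.5489 0.1601 0.0728] F [-2.08 -0.6   8.05] M [0.   0.72 0.06] w 0.025023072373680167
units [ 0.04 -0.51 -0.01]
[[0.385, 0.062, 0.921], [-0.923, 0.003, 0.385], [0.021, -0.998, 0.059]]
hub [0.548  0.1583] cap [0.5475 0.158 ] diff [0.0005 0.0003]
```

View pics/s8.png

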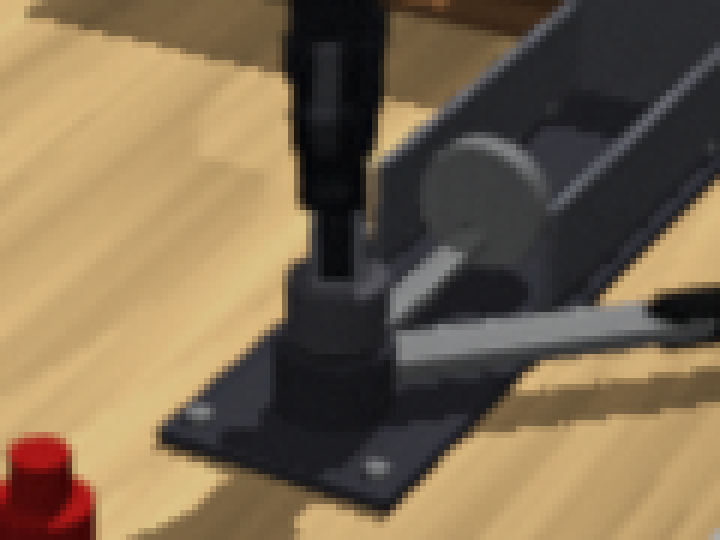

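```bash
python3 -m handwheel '[{"tx":0,"ty":0.05,"tz":-0.02,"spin":0},{"tx":0,"ty":0.06,"tz":-0.02,"spin":0},{"tx":0,"ty":0.06,"tz":-0.02,"spin":0},{"tx":0,"ty":0.06,"tz":-0.02,"spin":0},{"tx":0,"ty":0.06,"tz":-0.02,"spin":0},{"tx":0,"ty":0.06,"tz":-0.02,"spin":0},{"tx":0,"ty":0.06,"tz":-0.02,"spin":0},{"tx":0,"ty":0.06,"tz":-0.02,"spin":0},{"tx":0,"ty":0.06,"tz":-0.02,"spin":0},{"tx":0,"ty":0.06,"tz":-0.02,"spin":0}]'
cat > m.py <<'E'
from h import *;need((.5483,.159,.0855))
from workcell import arm
for i in range(6):
    p=arm.read_camera('scene');s=arm.get_state();print(round(s['time_s'],2),np.round(s['ee_pos'],4),np.round(s['force'],1))
E
python3 m.py; python3 -c "
from h import *;look('s9')"
```

```text
time_s: 12.92
ee_pos: [0.5492, 0.16, 0.0723]
eef_rot: [[0.385, 0.078, 0.92], [-0.923, 0.01, 0.385], [0.021, -0.997, 0.076]]
force: [-2.5, -1.3, 9.3]
grip_width: 0.025
t 12.9167 pos [0.5492 0.16   0.0723] F [-2.53 -1.26  9.35] M [0.02 0.72 0.  ] w 0.024996162100541966
units [ 0.04 -0.53 -0.01]
[[0.385, 0.078, 0.92], [-0.923, 0.01, 0.385], [0.021, -0.997, 0.076]]
12.97 [0.5492 0.16   0.0722] [-2.2 -0.6  9.1]
13.02 [0.5492 0.16   0.0722] [-1.9 -0.5  9.4]
13.07 [0.5492 0.16   0.0723] [-2.3 -0.1  9.6]
13.12 [0.5492 0.16   0.0723] [-2.2 -0.1 10.2]
13.17 [0.5492 0.16   0.0722] [-2.5 -1.1  9.6]
13.22 [0.5492 0.16   0.0723] [-2.1 -0.4  9.3]
hub [0.5479 0.1585] cap [0.5473 0.1579] diff [0.0006 0.0006]
```

View pics/s9.png

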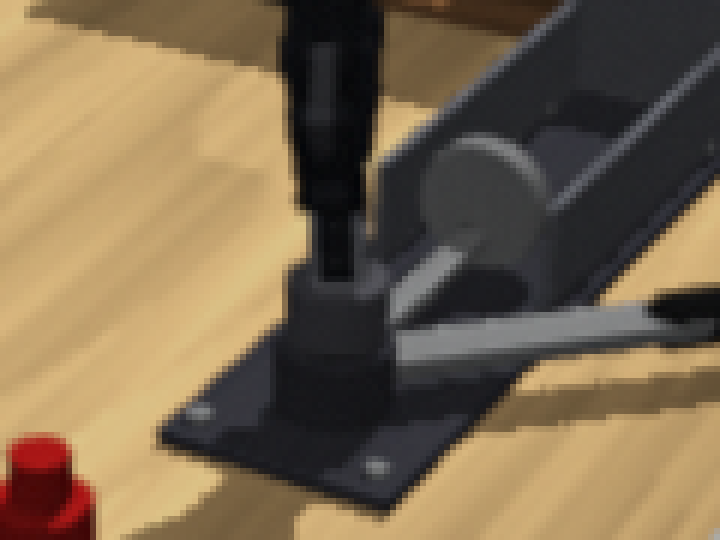

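Run:
```python
from h import *
from workcell import arm
import cv2
p=arm.read_camera('scene')
R=p['R'];cap=p['range_z']
W,m,u,v=pts(p,352,378,125,160)
for r in range(0,35): 
    print(r+125,(W[r,::3,2]*1000).round(0).astype(int).tolist(),p['image'][r+125,352:378:3].sum(-1).tolist())
t=arm.read_camera('top');cv2.imwrite('pics/top9.png',t['image'][:,:,::-1])
```

```text
125 [2, -1, 0, 107, 109, 113, 90, 34, 27] [487, 513, 524, 242, 28, 25, 108, 141, 113]
126 [-1, -1, 1, 104, 108, 108, 89, 31, 21] [494, 514, 535, 349, 28, 38, 150, 139, 112]
127 [3, 1, 0, 101, 105, 105, 92, 28, 20] [505, 523, 541, 370, 38, 43, 210, 139, 113]
128 [-1, 1, 2, 98, 101, 102, 96, 22, 15] [514, 527, 546, 368, 41, 42, 231, 140, 113]
129 [-2, 1, 0, 96, 101, 101, 95, 20, 15] [519, 533, 546, 357, 41, 37, 206, 131, 116]
130 [1, 2, 0, 94, 98, 97, 91, 17, 12] [524, 538, 543, 345, 39, 34, 178, 125, 115]
131 [2, -1, 0, 91, 94, 95, 90, 16, 6] [531, 541, 538, 336, 37, 37, 162, 126, 101]
132 [-3, -1, 1, 87, 89, 93, 86, 10, 9] [537, 545, 527, 305, 34, 40, 162, 126, 133]
133 [2, -1, 0, 84, 89, 88, 85, 7, 9] [543, 541, 472, 206, 46, 40, 175, 148, 160]
134 [3, -2, 68, 82, 86, 88, 83, 68, 7] [544, 534, 340, 147, 37, 34, 188, 228, 163]
135 [2, -1, 69, 79, 83, 84, 81, 68, 7] [543, 527, 209, 146, 35, 34, 186, 255, 155]
136 [-1, 0, 69, 70, 80, 82, 77, 70, 4] [541, 516, 172, 151, 72, 67, 197, 254, 173]
137 [-3, 1, 68, 69, 76, 76, 70, 71, 29] [534, 507, 145, 146, 171, 167, 225, 252, 303]
138 [0, 0
[... 1090 characters left out ...]
7, 26, 36, 40, 39, 39, 39, 33, 29] [168, 122, 71, 72, 84, 85, 77, 65, 170]
152 [10, 25, 32, 35, 38, 37, 36, 31, 24] [170, 121, 70, 69, 78, 79, 69, 59, 150]
153 [7, 23, 30, 32, 34, 34, 31, 30, 8] [172, 119, 71, 71, 72, 71, 70, 63, 145]
154 [9, 20, 27, 31, 29, 30, 28, 25, 8] [169, 119, 70, 73, 70, 69, 67, 66, 146]
155 [7, 17, 21, 28, 30, 27, 28, 22, 10] [169, 113, 73, 67, 65, 69, 64, 65, 109]
156 [8, 12, 20, 23, 23, 25, 23, 22, 8] [174, 115, 69, 74, 66, 71, 66, 66, 89]
157 [7, 10, 18, 21, 24, 22, 22, 16, 8] [174, 89, 74, 70, 75, 69, 71, 66, 85]
158 [8, 5, 14, 17, 20, 18, 19, 15, 8] [167, 79, 70, 71, 72, 71, 62, 64, 88]
159 [6, 8, 12, 15, 15, 16, 13, 12, 9] [166, 84, 72, 72, 71, 71, 64, 62, 86]
```

Run:
```python
# predicted boundaries in scene image: cap underside front edge / ledge front edge / hub top front edge for squeeze values
from h import *
S=np.load('scene0.npz')
c=-S['R'].T@S['t'];d=(c[:2]-[.548,.159]);d/=np.hypot(*d)
for nm,rad,z in(('hubtop',.026,.04),('hubbot',.026,.008)):print(nm,proj(S,np.r_[np.array([.548,.159])+d*rad,z]))
for zu in(.0415,.0435,.0455,.0475):
    a=np.array([.548,.159])+d*.022
    print(zu,'under',np.round(proj(S,np.r_[a,zu]),1),'ledge',np.round(proj(S,np.r_[a,zu+.027]),1))
```

```text
hubtop (np.float64(365.32358795845084), np.float64(150.65333008493403))
hubbot (np.float64(364.86011248861394), np.float64(161.745597465927))
0.0415 under [365.4 149.3] ledge [365.8 139.7]
0.0435 under [365.4 148.6] ledge [365.8 139. ]
0.0455 under [365.4 147.9] ledge [365.8 138.2]
0.0475 under [365.5 147.2] ledge [365.9 137.5]
```

View pics/top9.png

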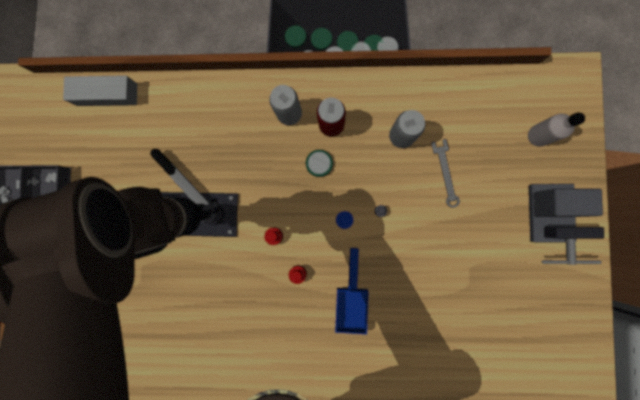

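Three checks agree. The push is steady at about 9.5 N, the ledge is at about 69 mm (so the underside is at about 42 mm), and the TCP height puts the underside at the same level. The top view shows every bystander where it was. Handing in.

Run:
```python
from workcell import arm
print(arm.finish_job());s=arm.get_state();print(s['time_s'],s['ee_pos'],s['force'],s['grip_width'])
```

```text
the job is handed in; nothing more can be done
None
the job is handed in; nothing more can be done
```

I fitted the wide grey cap on the stud, and the arm was still gripping it and pressing it down when I handed the job in, at about 13.4 s. No verdict was reported.

- **Grip:** I held the knob at the gripper's lowest force setting, 20 N. I did not measure the force per finger.
- **Snap:** The push rose to about 8 N, then the force fell away and the cap dropped to about 47 mm, which is past the 49 mm click point.
- **Ring:** I then pressed on. In the last checks the downward push held steady at 9.1–10.2 N. The depth image put the cap's underside at about 42 mm, the TCP height agreed, and that means the ring is squeezed by roughly 3.5–4 mm.
- **Everything else:** In the last top picture, the small cap, the coloured look-alikes, the cans, the scoop and the spanner looked unmoved.

**Off-nominal:**
- The tool tilted gradually to about 4.5° while pressing, with 2–2.5 N of sideways force.
- The position estimates for centring the cap over the stud differed by 1–2 mm.
- My first move command was refused because its rows left out some of the keys.

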